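Wind, set and start the bench timer without letting it spin

TASK

Set up the bench timer for the next polishing run: turn its stiff black dial clockwise all the way to its stop to wind it, turn it back until the pointer stands at the red mark, then press the green start button fully down and let go. The timer is only standing loose on its pad, so push the dial down through the loose play of its spindle and bear down on it while you turn (with 1 to 2 kg, never more than 2.5 kg) and do not let the case spin, slide or tip; it must stay within a centimetre of where it stood. Leave the beaker, the specimen and the brush alone.

Things in the scene. Friction and masses are not known exactly. Their poses are not given: they have to be found in the camera images.
- timer: Bench timer, a white plastic case 108 x 92 x 45 mm high, 0.6 kg, loose on the pad on four rubber feet 34 mm from the dial's axis. Origin on the underside of the feet, below the dial's axis; z up; the case reaches from x = -62 to +46 mm and y = -46 to +46 mm. Dial on top at x = y = 0, height varying (skirt 54 to 68 mm up), green button on top at x = -47 mm. More than 25 N damages it.
- case_front (a point): Middle of the case's short side next to the green button (62 mm from the dial's axis, 25 mm above the underside of the feet); moves if the case spins.
- case_back (a point): Middle of the case's other short side (46 mm from the dial's axis, 25 mm above the underside of the feet).
- dial (a joint): Angle of the dial, 0 to 2.0 rad, growing clockwise seen from above. 2.0 is the firm stop, the red mark is 1.2, scale lines are 0.2 apart. The pointer's direction, anticlockwise from the timer's x axis, is 1.0 minus this angle. Stiff, 0.22 N m: unless pressed down on its bottomed spindle, the case goes round with it; about 8 N down holds the case at worst, 10 to 20 N is good.
- dial_grip (a point): On the dial's axis, halfway up its black bar grip; turns with it: x along the bar to the pointer end (white line), z up. Bar 46 x 12 x 25 mm high, on a round black skirt of 60 mm diameter, upper face 12.5 mm below this point; fingertips can press on it. The worn spindle has 1 to 11 mm of loose end play, different each time: the dial sinks under 2 N, and bears on the case only when it has bottomed.
- start_button (a joint): Travel of the green start button in m, 0 up to 0.005 fully down; it springs back and needs 3 N to go fully down.
- start_button_top (a point): Centre of the top of the green start button (18 mm diameter), 47 mm from the dial's axis towards case_front.
- pad: Fixed rubber pad with a green top, 200 x 160 x 6 mm, on which the timer stands; origin at the centre of its underside, z up.
- beaker: Loose clear beaker, 53 mm diameter, 68 mm high, beside the pad; origin at the centre of its underside. To be left alone.
- specimen: Loose orange round mounted specimen, 30 mm diameter, 18 mm high, beside the pad; origin at the centre of its underside. To be left alone.
- brush: Loose yellow nail brush, 100 x 34 x 30 mm, beside the pad; origin at the centre of its underside, long side along y. To be left alone.
There are look-alikes about, which are no part of the job. Of the things that look like the timer, the larger one is meant.

How it is judged:
By the outcome, as a careful person would: the job done as asked, in the order asked, and still so for the second after the job is handed in, with the robot touching nothing.
It also fails if it takes over 64 s, if anything falls off the work surface, if the arm or the gripper's body presses on something with over 40 N, if the wrist force passes 120 N, or if a joint passes its speed limit or range.

ROBOT

A 6-joint arm with a two-finger parallel gripper is mounted at the origin on a cart in front of the work surface, level with it; the furniture and walls round the work are solid. World frame = base frame: x ahead of the robot, y to its left, z up, the work surface at z = 0. Lengths are in m, angles in rad, forces in N, time in s.
With the tool pointing down it reaches from about 0.325 to 0.775 m from the base axis. Payload 5.5 kg.
Tool frame: the origin (TCP) lies midway between the tips of the shut fingers; the grasp point (between the pads) lies 19 mm behind it; z points along the fingers, y is the line along which they close (so a half turn about z gives the same grasp; the last joint's range is limited). The gripper opens to 88 mm and grips with 3 to 60 N. Pads are 20 mm wide; open, the fingers measure 115 mm over their backs; the gripper's body (75 mm by 178 mm) begins 61 mm behind the grasp point.
Start: joints at [-1.388, 0.091, 1.231, -0, 1.82, -0.057], TCP at [0.143, -0.583, 0.223] pointing down, gripper open.
Joint ranges: [-2.87, 2.87], [-0.86, 2.18], [0.17, 2.46], [-1.51, 4.65], [0.06, 2.69], [-2.65, 2.65]. Speed limits (rad/s): [2.57, 2.57, 3.01, 3.14, 3.14, 3.14].

INTERFACE

Orientations are given as a unit quaternion [x, y, z, w].
In Python, from station import manip, snapshot, hand_in gives the robot as it stands. The module is installed in compiled form; this text tells all that it offers.
- The arm moves only by the tool apply_moves, never from a script. Its argument "rows" is a list that holds one entry, the list of rows, each a list of 4 numbers: the shift along the tool's x, y, z in m, then the turn about the tool's z in degrees. A call has 1 to 20 rows; each row is the pose to reach, as a shift and turn from the pose commanded when the call began, along the tool's axes at that moment; what a row does not reach only later rows make up. A row lasts 1/10 s, in which the tool goes at most 50 mm and 8.59 degrees, less where a joint would pass 70% of its speed; a pose out of reach is approached as far as the arm can. A call with a gripper value outside its range is refused whole. "gripper" is the opening, from 0 (shut) to 1 (fully open), set as the call begins (left out, the last holds). The fingers move at their own pace and stop on an object; "grip_force" is the grip in N (left out, the last holds). Time passes only in rows, so rows that repeat a pose let the fingers close. It gives the time, the measured TCP pose, the force, the opening and the grip force at its end, in the units of the state.
- manip.sense(): the state, without advancing time (a new reading comes with each control period).
- snapshot(name): name is "scene" or "side" or "wrist"; returns a dict with "img" (400x640x3 uint8, red, green, blue), "vertical_fov" (degrees; the focal length in pixels is half the picture's height over the tangent of half this angle, whatever the lens; pixels are square), "cx", "cy" (the principal point, pixels), "origin" and "rotation" of the camera in the world. Camera axes: x right, y down, z forward; pixel columns grow to the right and rows downward; lengths in m; the calibration is good to about 2 mm. A picture is of the moment at which its call begins. There is no depth.
- hand_in(): hands the job in; it is judged then, once.
The state is a dict: "time": time; "joints": joint angles; "qd": joint speeds; "tau": joint torques, N m; "eef_pos": TCP position; "orientation": TCP orientation; "wrist_force": force on the tool from outside, world axes, zero at the start; "ft_torque": the same for the moment, N m; "opening": finger opening in m; "gripper_force": force on a finger pad.
Only numpy, scipy, OpenCV 4.12 (cv2) and the standard library are available. Lean on these libraries where they do the work, as an engineer would, in place of code of your own. Each camera call takes 0.05 s, during which the arm holds its last target. There are 200 camera calls.

## Working session

There is one attempt and no reset: what is moved stays moved. The work goes in short steps, Python scripts to look and compute and a tool call to move; the robot and the scene stay as the last step left them, time stands still between calls to the robot, and variables do not carry over. Pictures are saved under pics/ and viewed, at most 10 in all, crops included, and the job is handed in when it is done.

Besides the shell and the picture viewer there is one more tool, called after "Request:" in YAML: its name, and indented under it one key for each argument. apply_moves: Moves the arm, as the interface text tells. Its arguments: {"type":"object","properties":{"rows":{"type":"array","items":{"type":"array","items":{"type":"array","items":{"type":"number"}}}},"gripper":{"type":"number"},"grip_force":{"type":"number"}},"required":["rows"]}

```bash
mkdir -p pics
cat > h.py <<'E'
import numpy as np,cv2
from station import manip,snapshot,hand_in
def save(s,n,crop=None,scale=1):
    im=s["img"][:,:,::-1]
    if crop: im=im[crop[1]:crop[3],crop[0]:crop[2]]
    im=cv2.resize(im,None,fx=scale,fy=scale,interpolation=cv2.INTER_CUBIC); cv2.imwrite("pics/"+n+".png",im)
def f(s): return 200/np.tan(np.radians(s["vertical_fov"])/2)
def ray(s,u,v):
    d=np.array(s["rotation"])@np.array([(u-s["cx"])/f(s),(v-s["cy"])/f(s),1.]); return np.array(s["origin"]),d
def onz(s,u,v,z):
    o,d=ray(s,u,v); return o+d*(z-o[2])/d[2]
def proj(s,p):
    c=np.array(s["rotation"]).T@(np.array(p)-s["origin"]); return c[0]/c[2]*f(s)+s["cx"],c[1]/c[2]*f(s)+s["cy"]
E
python3 - <<'E'
from h import *
a=snapshot("scene");b=snapshot("side");
im=np.vstack([a["img"],b["img"]])
import pickle;pickle.dump((a,b),open("s.pkl","wb"))
cv2.imwrite("pics/a.png",a["img"][:,:,::-1]);cv2.imwrite("pics/b.png",b["img"][:,:,::-1])
for s in(a,b):print(s["origin"],np.array(s["rotation"])[:,2],s["vertical_fov"],s["cx"],s["cy"])
print(manip.sense())
E
```

```text
Traceback (most recent call last):
IndexError: too many indices for array: array is 1-dimensional, but 2 were indexed
```

View pics/a.png

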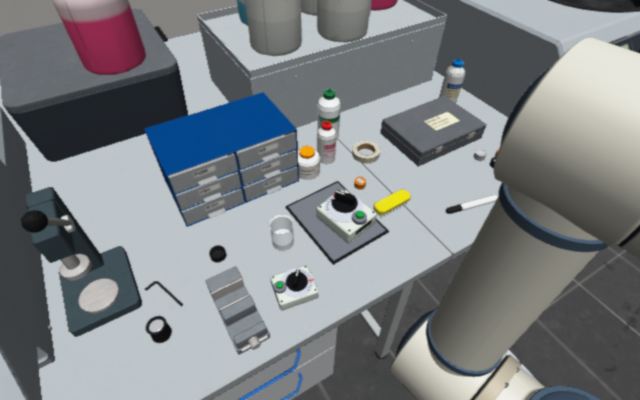

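View pics/b.png

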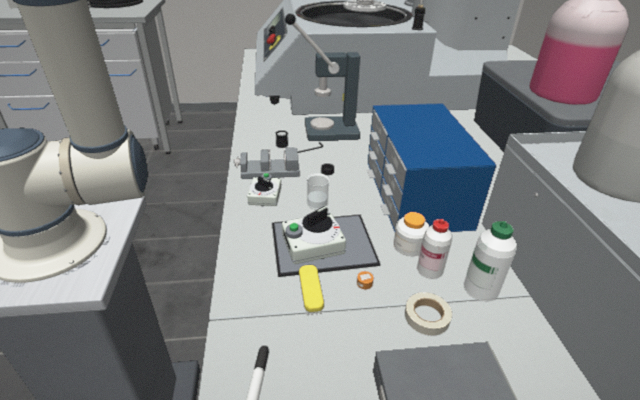

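The timer stands on the dark pad: scene view about (345,212), side view about (315,237). Its green button is at (360,216) in scene and (294,230) in side. The smaller look-alike is off the pad.

```bash
sed -i 's/np.array(s\["rotation"\])/Rm(s)/' h.py
cat >> h.py <<'E'
from scipy.spatial.transform import Rotation
def Rm(s):
    r=np.array(s["rotation"]); return r.reshape(3,3) if r.size==9 else Rotation.from_quat(r).as_matrix()
E
python3 - <<'E'
from h import *
import pickle;a,b=pickle.load(open("s.pkl","rb"))
for s in(a,b):print(s["origin"],s["rotation"],Rm(s)[:,2],s["vertical_fov"],s["cx"],s["cy"])
print(manip.sense())
for s,box in((a,(310,170,395,260)),(b,(270,200,360,270))):
    im=s["img"];hsv=cv2.cvtColor(im,cv2.COLOR_RGB2HSV);x0,y0,x1,y1=box
    m=cv2.inRange(hsv,(50,110,50),(85,255,255))[y0:y1,x0:x1]
    ys,xs=np.nonzero(m);print(len(xs),xs.mean()+x0,ys.mean()+y0,onz(s,xs.mean()+x0,ys.mean()+y0,.055))
print(onz(a,345,205,.06),onz(b,319,230,.06))
A=cv2.resize(a["img"][170:260,305:405],(600,540),interpolation=2);B=cv2.resize(b["img"][195:275,265:385],(600,400),interpolation=2)
cv2.imwrite("pics/c.png",A[:,:,::-1])
E
```

```text
[0.07336133 0.28797627 0.70749135] [-0.46082166  0.8100005  -0.31615098  0.17773897] [ 0.57931576 -0.34835297 -0.73691483] 54.61976351468764 316.7646519179235 199.4440085281615
[ 0.46715771 -0.68346149  0.57460405] [ 0.88736144 -0.04379277  0.03160619 -0.45790055] [ 0.0961977   0.80987833 -0.57865628] 51.66617842297627 318.02090097270195 194.83262224550117
{'time': 0.1, 'joints': array([-1.38769201e+00,  9.17816552e-02,  1.23174836e+00,  1.05635789e-05,
        1.81981573e+00, -5.67037112e-02]), 'qd': array([ 0.00124047, -0.00192622, -0.00274423, -0.00026526,  0.00310838,
       -0.00010275]), 'tau': array([ 2.49154713e-03, -4.47858489e+01, -4.07569563e+01,  7.00438558e-02,
        2.84003309e-02, -1.07043616e-04]), 'eef_pos': array([ 0.14246043, -0.58256646,  0.22163077]), 'orientation': array([ 9.92819586e-01,  1.19618151e-01, -5.02511552e-05, -8.75116902e-04]), 'wrist_force': array([-0.09279005, -0.15574327,  0.53587439]), 'ft_torque': array([-0.03504066, -0.01108738, -0.02619387]), 'gripper_force': 0.0, 'opening': 0.08783995078638492}
45 359.4666666666667 214.2 [ 0.50022956 -0.07901445  0.055     ]
48 293.5 226.79166666666666 [ 0.49417241 -0.05964466  0.055     ]
[ 0.53565869 -0.06387832  0.06      ] [ 0.54212232 -0.0795299   0.06      ]
```

View pics/c.png

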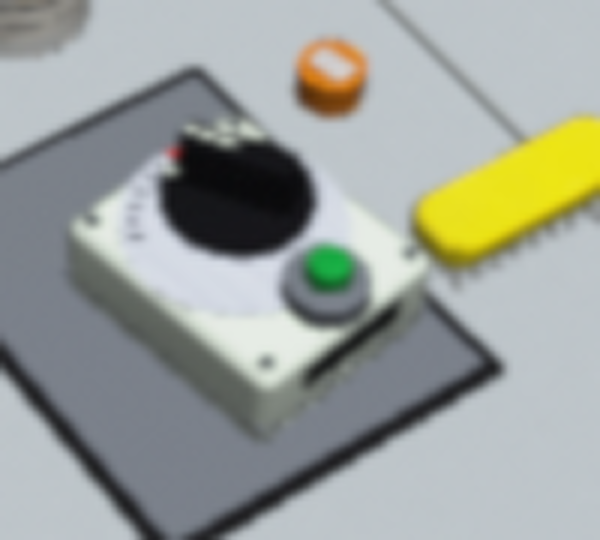

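The crop shows the white line of the pointer toward scene (343,190), with the button at (359,214). I'll move above the timer for the wrist view.

Request:
apply_moves:
  rows:
    - [[0.49,-0.405,-0.08,0],[0.49,-0.405,-0.08,0],[0.49,-0.405,-0.08,0],[0.49,-0.405,-0.08,0],[0.49,-0.405,-0.08,0],[0.49,-0.405,-0.08,0],[0.49,-0.405,-0.08,0],[0.49,-0.405,-0.08,0],[0.49,-0.405,-0.08,0],[0.49,-0.405,-0.08,0],[0.49,-0.405,-0.08,0],[0.49,-0.405,-0.08,0],[0.49,-0.405,-0.08,0],[0.49,-0.405,-0.08,0],[0.49,-0.405,-0.08,0],[0.49,-0.405,-0.08,0],[0.49,-0.405,-0.08,0],[0.49,-0.405,-0.08,0]]
  gripper: 0.5

```text
time: 1.9
eef_pos: [0.5218, -0.0742, 0.3028]
orientation: [0.993, 0.119, 0.0, 0.0]
wrist_force: [0.5, 0.4, 0.1]
opening: 0.0438
gripper_force: 0.0
```

Run:
```python
from h import *
import pickle
a,b=pickle.load(open("s.pkl","rb"))
def tri(pa,pb):
    (o1,d1),(o2,d2)=ray(a,*pa),ray(b,*pb)
    t=np.linalg.lstsq(np.c_[d1,-d2],o2-o1,rcond=None)[0];p=o1+t[0]*d1;q=o2+t[1]*d2;return (p+q)/2,np.linalg.norm(p-q)
print(tri((359.5,214.2),(293.5,226.8)))
w=snapshot("wrist");pickle.dump(w,open("w.pkl","wb"))
save(w,"w1");print(w["origin"],Rm(w),f(w),w["cx"],w["cy"]);s=manip.sense();print(s["time"],s["eef_pos"],s["orientation"],s["joints"])
```

```text
(array([ 0.49337133, -0.07293797,  0.06588138]), np.float64(0.0005268535754750294))
[ 0.58933873 -0.05761255  0.46444569] [[ 0.23671699 -0.93939126 -0.24801034]
 [-0.97157789 -0.22855511 -0.06163581]
 [ 0.00121611  0.25555161 -0.96679465]] 341.42697316042955 320.13618471849645 194.35018665536356
1.95 [ 0.52185263 -0.07399328  0.30279385] [9.92922904e-01 1.18760602e-01 1.41603708e-04 8.07082626e-05] [-2.05361164e-01 -7.35947183e-02  1.25324369e+00 -6.78426768e-05
  1.96162379e+00  1.12732619e+00]
```

View pics/w1.png

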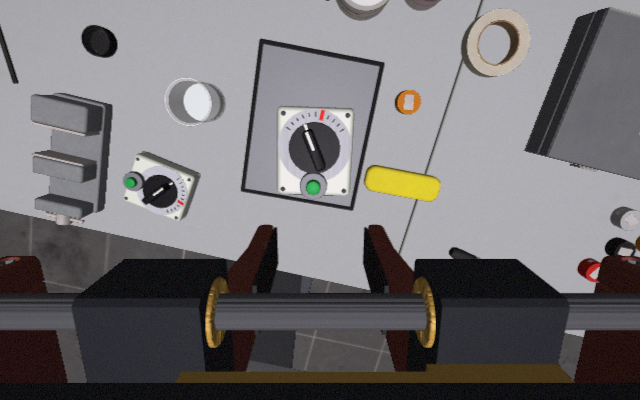

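The wrist view shows the timer case at (279–353,107–196), the dial centre near (315,148), the button at (313,187), the red mark at (322,114) and the white pointer line at (306–312,125–140).

Run:
```python
from h import *
import pickle
w=pickle.load(open("w.pkl","rb"));im=w["img"];hsv=cv2.cvtColor(im,cv2.COLOR_RGB2HSV)
x0,y0,x1,y1=268,98,362,206
H=hsv[y0:y1,x0:x1];g=cv2.cvtColor(im,cv2.COLOR_RGB2GRAY)[y0:y1,x0:x1]
def big(m):
    c=max(cv2.findContours(m,0,2)[0],key=cv2.contourArea);return c+[[x0,y0]]
case=big((g>170).astype(np.uint8)*255);r=cv2.minAreaRect(case);
bp=cv2.boxPoints(r);P=np.array([onz(w,*p,.051)[:2] for p in bp]);print("case",r,P.round(4),np.linalg.norm(np.diff(P,axis=0),axis=1))
cc=P.mean(0)
for e in (P[1]-P[0],P[2]-P[1]):print("edge dir deg",np.degrees(np.arctan2(e[1],e[0])))
gm=cv2.inRange(H,(50,110,50),(85,255,255));ys,xs=np.nonzero(gm);bt=onz(w,xs.mean()+x0,ys.mean()+y0,.066);print("button",bt)
rm=cv2.inRange(H,(0,120,120),(8,255,255))|cv2.inRange(H,(172,120,120),(180,255,255));ys,xs=np.nonzero(rm);red=onz(w,xs.mean()+x0,ys.mean()+y0,.051);print("red",red,len(xs))
dk=(g<75).astype(np.uint8)*255; d=big(dk);(c,rad)=cv2.minEnclosingCircle(d);print("dial",c,rad,cv2.fitEllipse(d))
for z in(.065,.075):
    q=onz(w,*c,z);q2=onz(w,c[0]+rad,c[1],z);print(z,q,np.linalg.norm(q-q2))
# white line inside dial
yy,xx=np.mgrid[y0:y1,x0:x1];ins=(np.hypot(xx-c[0],yy-c[1])<rad-3)
L=ins&(g>110);ys,xs=np.nonzero(L);print(np.c_[xs+x0,ys+y0,g[L]].tolist())
save(w,"w2",(268,98,362,206),5)
```

```text
case ((313.8585205078125, 151.1731719970703), (74.39794158935547, 85.76428985595703), 1.941486120223999) [[ 0.472  -0.0289]
 [ 0.5745 -0.011 ]
 [ 0.5924 -0.0965]
 [ 0.4908 -0.1201]] [0.10410231 0.08735003 0.10430146]
edge dir deg 9.893091908352742
edge dir deg -78.19099792455103
button [ 0.49390441 -0.0720491   0.066     ]
red [ 0.57844777 -0.0625821   0.051     ] 34
dial (315.65789794921875, 149.86842346191406) 28.10755157470703 ((314.6659851074219, 148.85841369628906), (47.189849853515625, 49.95705795288086), 45.851375579833984)
0.065 [ 0.53792365 -0.06524741  0.065     ] 0.03288323083102212
0.075 [ 0.53921081 -0.06505627  0.075     ] 0.032060009253074506
[[306, 127, 224], [307, 127, 149], [304, 128, 111], [305, 128, 199], [306, 128, 238], [307, 128, 210], [305, 129, 187], [306, 129, 229], [307, 129, 197], [305, 132, 112], [306, 132, 201], [307, 132, 219], [308, 132, 123], [305, 133, 189], [306, 133, 238], [307, 133, 225], [308, 133, 143], [305, 134, 157], [306, 134, 235], [307, 134, 239], [308, 134, 210], [306, 135, 192], [307, 135, 239], [308, 135, 224], [309, 135, 143], [306, 13
[... 2130 characters left out ...]
3], [331, 169, 205], [301, 170, 144], [327, 170, 157], [328, 170, 197], [329, 170, 198], [330, 170, 201], [303, 171, 179], [304, 171, 119], [324, 171, 113], [325, 171, 162], [326, 171, 204], [327, 171, 199], [328, 171, 196], [329, 171, 200], [304, 172, 194], [305, 172, 181], [306, 172, 133], [321, 172, 119], [322, 172, 127], [323, 172, 159], [324, 172, 197], [325, 172, 203], [326, 172, 203], [327, 172, 201], [306, 173, 123], [320, 173, 125], [321, 173, 182], [322, 173, 188], [323, 173, 196], [324, 173, 199], [325, 173, 199], [309, 174, 132], [310, 174, 144], [311, 174, 146], [312, 174, 155], [313, 174, 155], [314, 174, 153], [315, 174, 145], [316, 174, 138], [317, 174, 122], [322, 174, 164]]
```

View pics/w2.png

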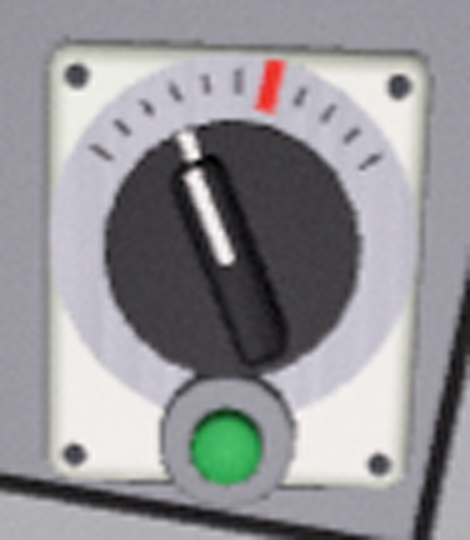

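Run:
```python
from h import *
import pickle
w=pickle.load(open("w.pkl","rb"))
sc=np.array([(76,75),(399,86),(379,464),(74,454)])/5+[268,98]
S=np.array([onz(w,*p,.051)[:2] for p in sc]);print(S.round(4),np.linalg.norm(S-np.roll(S,1,0),axis=1))
ex=(S[0]-S[3])+(S[1]-S[2]);yaw=np.arctan2(ex[1],ex[0]);ey=(S[0]-S[1])+(S[3]-S[2]);print("yaw",yaw,np.arctan2(ey[1],ey[0])-np.pi/2)
u=np.array([np.cos(yaw),np.sin(yaw)]);
print("dial from screws",S.mean(0)+.008*u,"from button",onz(w,226/5+268,446/5+98,.066)[:2]+.047*u)
for z in(.065,.07,.075,.08):
    e=[onz(w,*(np.array(p)/5+[268,98]),z)[:2] for p in((105,248),(359,244),(235,120))]
    print(z,"dial",(e[0]+e[1])/2,"R",np.linalg.norm(e[0]-e[1])/2)
for z in(.088,.095,.1):
    p,q=onz(w,306.5,134,z),onz(w,312.7,149,z);t=np.arctan2(*(p-q)[1::-1]);
    e1=onz(w,190/5+268,163/5+98,z);e2=onz(w,262/5+268,350/5+98,z)
    print(z,"pointer",t,"dial angle",1-(t-yaw),"bar centre",(e1+e2)/2,np.linalg.norm(e1-e2),np.arctan2(*(e1-e2)[1::-1]))
```

```text
[[ 0.5693 -0.0182]
 [ 0.5849 -0.0928]
 [ 0.4947 -0.1116]
 [ 0.4792 -0.037 ]] [0.09202611 0.07621101 0.09209474 0.07616321]
yaw 0.20567273230435498 0.20534468372433312
dial from screws [ 0.53986656 -0.06328854] from button [ 0.53979272 -0.06322415]
0.065 dial [ 0.54060365 -0.06308733] R 0.029658782280875675
0.07 dial [ 0.54121369 -0.06301881] R 0.029287533031148144
0.075 dial [ 0.54182372 -0.06295028] R 0.02891628378142062
0.08 dial [ 0.54243375 -0.06288175] R 0.028545034531693103
0.088 pointer 0.6264009572793963 dial angle 0.5792717750249587 bar centre [ 0.54059786 -0.0622049   0.088     ] 0.04407770640290925 0.6021340759585299
0.095 pointer 0.6264009572793984 dial angle 0.5792717750249566 bar centre [ 0.5415042  -0.06211951  0.095     ] 0.043258082335162366 0.6021340759585299
0.1 pointer 0.6264009572793968 dial angle 0.5792717750249582 bar centre [ 0.54215158 -0.06205851  0.1       ] 0.04267263657248595 0.6021340759585306
```

Timer yaw is 0.206 and the dial axis is at (0.540,−0.063). The bar points along 0.62 rad, which puts the dial at about 0.58. I'll align above it and descend.

Request:
apply_moves:
  rows:
    - [[0.0202,-0.0062,0.03,-8],[0.0202,-0.0062,0.06,-16],[0.0202,-0.0062,0.1,-21.9],[0.0202,-0.0062,0.14,-21.9],[0.0202,-0.0062,0.18,-21.9],[0.0202,-0.0062,0.19,-21.9],[0.0202,-0.0062,0.19,-21.9],[0.0202,-0.0062,0.19,-21.9]]
  gripper: 0.38

```text
time: 2.75
eef_pos: [0.5414, -0.0627, 0.1151]
orientation: [0.952, 0.306, 0.001, 0.001]
wrist_force: [0.5, -0.0, 1.6]
opening: 0.0333
gripper_force: 0.0
```

Run:
```python
from h import *
import pickle
w=snapshot("wrist");save(w,"w3");s=manip.sense();print(s["time"],s["eef_pos"],s["orientation"],s["wrist_force"],s["joints"][5])
pickle.dump(w,open("w3.pkl","wb"))
print(proj(w,[.54,-.0632,.09]),proj(w,s["eef_pos"]))
```

```text
2.8 [ 0.54176423 -0.06264095  0.11571282] [0.95207288 0.30586324 0.00196853 0.00101801] [0.06281102 0.25798061 1.29833284] 0.7715800496400407
(np.float64(319.28326833079734), np.float64(230.2965841131151)) (np.float64(320.46353217535), np.float64(245.05282311619317))
```

View pics/w3.png

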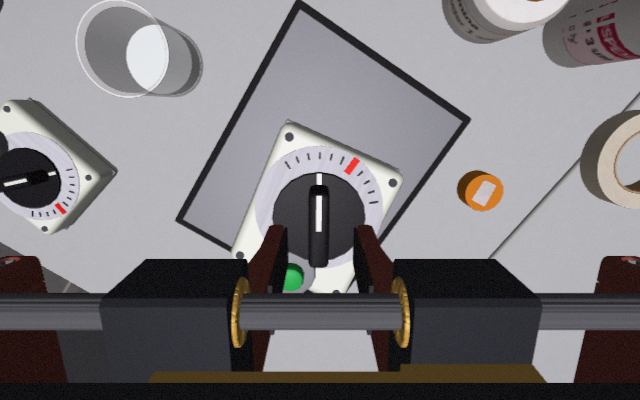

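The bar stands centred between the fingers and upright at u≈319, from v=185 to 268. I'll go down slowly.

Request:
apply_moves:
  rows:
    - [[-0.0016,-0.0004,0.015,0],[-0.0016,-0.0004,0.03,0],[-0.0016,-0.0004,0.036,0],[-0.0016,-0.0004,0.038,0],[-0.0016,-0.0004,0.038,0]]

```text
time: 3.3
eef_pos: [0.5386, -0.0628, 0.074]
orientation: [0.952, 0.306, -0.0, -0.0]
wrist_force: [0.6, -0.1, 0.1]
opening: 0.0331
gripper_force: 0.0
```

Request:
apply_moves:
  rows:
    - [[0,0,0.001,0],[0,0,0.002,0],[0,0,0.003,0],[0,0,0.003,0]]

```text
time: 3.7
eef_pos: [0.5389, -0.0628, 0.0717]
orientation: [0.952, 0.306, 0.0, 0.0]
wrist_force: [0.6, -0.0, -0.7]
opening: 0.0332
gripper_force: 0.0
```

Request:
apply_moves:
  rows:
    - [[0,0,0.001,0],[0,0,0.002,0],[0,0,0.002,0]]

```text
time: 4.0
eef_pos: [0.5389, -0.0628, 0.0696]
orientation: [0.952, 0.306, 0.0, 0.0]
wrist_force: [0.1, 0.1, -0.2]
opening: 0.0333
gripper_force: 0.0
```

Request:
apply_moves:
  rows:
    - [[0.0008,0.0007,0.001,0],[0.0008,0.0007,0.002,0],[0.0008,0.0007,0.002,0]]

```text
time: 4.3
eef_pos: [0.54, -0.063, 0.0675]
orientation: [0.952, 0.306, -0.0, -0.0]
wrist_force: [-0.0, -0.2, -0.1]
opening: 0.0336
gripper_force: 0.0
```

Request:
apply_moves:
  rows:
    - [[0,0,0.001,0],[0,0,0.002,0],[0,0,0.002,0]]

```text
time: 4.6
eef_pos: [0.54, -0.0629, 0.0655]
orientation: [0.952, 0.306, 0.0, -0.0]
wrist_force: [-0.4, -0.3, 0.3]
opening: 0.0335
gripper_force: 0.0
```

Request:
apply_moves:
  rows:
    - [[0,0,0.001,0],[0,0,0.0015,0],[0,0,0.0015,0]]

```text
time: 4.9
eef_pos: [0.54, -0.0629, 0.064]
orientation: [0.952, 0.306, -0.0, -0.0]
wrist_force: [0.3, 0.5, 0.5]
opening: 0.0335
gripper_force: 0.1
```

Request:
apply_moves:
  rows:
    - [[0,0,0.001,0],[0,0,0.0015,0],[0,0,0.0015,0]]

```text
time: 5.2
eef_pos: [0.54, -0.0629, 0.063]
orientation: [0.952, 0.306, 0.0, 0.0]
wrist_force: [-1.8, -0.1, 2.9]
opening: 0.0335
gripper_force: 1.8
```

Request:
apply_moves:
  rows:
    - [[0,0,0.001,0],[0,0,0.001,0]]

```text
time: 5.4
eef_pos: [0.5401, -0.063, 0.063]
orientation: [0.952, 0.306, 0.0, 0.0]
wrist_force: [-3.6, 0.7, 8.1]
opening: 0.0334
gripper_force: 4.1
```

Request:
apply_moves:
  rows:
    - [[0,0,0.001,0],[0,0,0.001,0]]

```text
time: 5.6
eef_pos: [0.5402, -0.063, 0.0629]
orientation: [0.952, 0.306, 0.001, 0.0]
wrist_force: [-5.9, 0.5, 11.8]
opening: 0.0332
gripper_force: 6.1
```

Contact came at z≈0.063 and it stays firm above 2 N, so the spindle has bottomed. I'll ease the side force and close the fingers.

Request:
apply_moves:
  rows:
    - [[-0.0008,-0.0006,0.0006,0],[-0.0008,-0.0006,0.0006,0]]

```text
time: 5.8
eef_pos: [0.5401, -0.063, 0.0629]
orientation: [0.952, 0.306, 0.002, 0.001]
wrist_force: [-3.6, -0.3, 12.3]
opening: 0.0333
gripper_force: 6.3
```

Request:
apply_moves:
  rows:
    - [[0,0,0,0],[0,0,0,0],[0,0,0,0],[0,0,0,0]]
  gripper: 0.0
  grip_force: 20

```text
time: 6.2
eef_pos: [0.5402, -0.0624, 0.0629]
orientation: [0.952, 0.306, 0.002, 0.0]
wrist_force: [-2.4, 3.0, 12.8]
opening: 0.0118
gripper_force: 27.0
```

```bash
cat > chk.py <<'E'
from h import *
def green(s,z=.066,near=(.4939,-.0729)):
    u,v=proj(s,[*near,z]);x0,y0=int(u)-25,int(v)-25
    H=cv2.cvtColor(s["img"],cv2.COLOR_RGB2HSV)[y0:y0+50,x0:x0+50]
    ys,xs=np.nonzero(cv2.inRange(H,(50,110,50),(85,255,255)));return len(xs),onz(s,xs.mean()+x0,ys.mean()+y0,z)[:2] if len(xs) else None
E
python3 - <<'E'
from chk import *
import pickle
a0,b0=pickle.load(open("s.pkl","rb"));a=snapshot("scene");b=snapshot("side")
print(green(a0),green(a),green(b0),green(b));s=manip.sense();print({k:np.round(s[k],4) for k in("time","eef_pos","wrist_force","ft_torque","gripper_force","opening")})
E
```

```text
(45, array([ 0.49303322, -0.07282755])) (46, array([ 0.49322856, -0.0727651 ])) (48, array([ 0.49360051, -0.07285084])) (49, array([ 0.49345652, -0.07297317]))
{'time': np.float64(6.3), 'eef_pos': array([ 0.5402, -0.0624,  0.0629]), 'wrist_force': array([-2.4511,  2.6917, 12.4698]), 'ft_torque': array([ 0.5326,  0.4419, -0.0876]), 'gripper_force': np.float64(26.9919), 'opening': np.float64(0.0117)}
```

Request:
apply_moves:
  rows:
    - [[0,0,0,0],[0,0,0,2],[0,0,0,5],[0,0,0,8],[0,0,0,11],[0,0,0,14],[0,0,0,17],[0,0,0,20],[0,0,0,20]]
  grip_force: 16

```text
time: 7.2
eef_pos: [0.5403, -0.0624, 0.0629]
orientation: [0.991, 0.136, 0.002, 0.0]
wrist_force: [-2.1, 2.1, 13.6]
opening: 0.012
gripper_force: 23.2
```

Run:
```python
from chk import *
a=snapshot("scene");b=snapshot("side")
print(green(a),green(b));s=manip.sense();print({k:np.round(s[k],4) for k in("time","eef_pos","orientation","wrist_force","ft_torque","gripper_force","opening")})
```

```text
(45, array([ 0.49303322, -0.07282755])) (49, array([ 0.49345652, -0.07297317]))
{'time': np.float64(7.3), 'eef_pos': array([ 0.5402, -0.0624,  0.0629]), 'orientation': array([0.9907, 0.1364, 0.0021, 0.    ]), 'wrist_force': array([-2.6741,  1.661 , 12.4193]), 'ft_torque': array([0.4844, 0.4595, 0.1264]), 'gripper_force': np.float64(23.2022), 'opening': np.float64(0.0119)}
```

Request:
apply_moves:
  rows:
    - [[0,0,0,3],[0,0,0,6],[0,0,0,9],[0,0,0,12],[0,0,0,15],[0,0,0,18],[0,0,0,21],[0,0,0,24],[0,0,0,27],[0,0,0,30],[0,0,0,30]]

```text
time: 8.4
eef_pos: [0.5403, -0.0625, 0.0629]
orientation: [0.992, -0.125, 0.002, -0.0]
wrist_force: [-2.7, 1.5, 13.5]
opening: 0.012
gripper_force: 22.0
```

Request:
apply_moves:
  rows:
    - [[0,0,0,3],[0,0,0,6],[0,0,0,9],[0,0,0,12],[0,0,0,15],[0,0,0,18],[0,0,0,21],[0,0,0,24],[0,0,0,26],[0,0,0,26]]

```text
time: 9.4
eef_pos: [0.5402, -0.0625, 0.0628]
orientation: [0.939, -0.345, 0.002, -0.001]
wrist_force: [-3.3, 2.9, 13.5]
opening: 0.0117
gripper_force: 22.0
```

```bash
cat > st.py <<'E'
from chk import *
a=snapshot("scene");b=snapshot("side")
print(green(a),green(b));s=manip.sense();q=s["orientation"];psi=2*np.arctan2(q[1],q[0]);print("psi",psi,"dial est",1+.2055-psi);print({k:np.round(s[k],4) for k in("time","eef_pos","wrist_force","ft_torque","gripper_force","opening")})
E
python3 st.py
```

```text
(45, array([ 0.49303322, -0.07282755])) (49, array([ 0.49349185, -0.07303739]))
psi -0.7037241231841582 dial est 1.9092241231841582
{'time': np.float64(9.5), 'eef_pos': array([ 0.5402, -0.0625,  0.0629]), 'wrist_force': array([-3.0018,  1.6051, 13.4616]), 'ft_torque': array([0.4225, 0.499 , 0.1292]), 'gripper_force': np.float64(21.9698), 'opening': np.float64(0.0123)}
```

Request:
apply_moves:
  rows:
    - [[0,0,0.0005,1.5],[0,0,0.0005,3],[0,0,0.0005,4],[0,0,0.0005,4]]

```text
time: 9.9
eef_pos: [0.5402, -0.0625, 0.0628]
orientation: [0.926, -0.377, 0.002, -0.001]
wrist_force: [-2.9, 2.5, 14.2]
opening: 0.0118
gripper_force: 22.1
```

```bash
python3 st.py
```

```text
(46, array([ 0.49322856, -0.0727651 ])) (49, array([ 0.4934352 , -0.07333787]))
psi -0.7735090518851422 dial est 1.9790090518851422
{'time': np.float64(10.0), 'eef_pos': array([ 0.5402, -0.0626,  0.0629]), 'wrist_force': array([-3.9054,  2.3278, 14.1314]), 'ft_torque': array([0.4708, 0.6988, 0.1647]), 'gripper_force': np.float64(22.0834), 'opening': np.float64(0.0119)}
```

Request:
apply_moves:
  rows:
    - [[0,0,0,1],[0,0,0,1.5],[0,0,0,1.5]]

```text
time: 10.3
eef_pos: [0.5402, -0.0625, 0.0629]
orientation: [0.921, -0.389, 0.002, -0.001]
wrist_force: [-3.1, 1.7, 16.0]
opening: 0.0118
gripper_force: 22.1
```

```bash
python3 st.py
```

```text
(46, array([ 0.49322856, -0.0727651 ])) (49, array([ 0.49349185, -0.07303739]))
psi -0.799624594402777 dial est 2.005124594402777
{'time': np.float64(10.4), 'eef_pos': array([ 0.5402, -0.0625,  0.0628]), 'wrist_force': array([-4.3727,  2.8705, 14.2556]), 'ft_torque': array([0.4884, 0.7455, 0.2516]), 'gripper_force': np.float64(22.0894), 'opening': np.float64(0.0119)}
```

Request:
apply_moves:
  rows:
    - [[0,0,0,1],[0,0,0,1.5],[0,0,0,1.5]]

```text
time: 10.7
eef_pos: [0.5402, -0.0625, 0.0628]
orientation: [0.916, -0.401, 0.002, -0.001]
wrist_force: [-3.3, 2.6, 14.7]
opening: 0.0121
gripper_force: 21.9
```

```bash
python3 st.py
```

```text
(46, array([ 0.49322856, -0.0727651 ])) (48, array([ 0.49354263, -0.0731577 ]))
psi -0.8254248163036015 dial est 2.0309248163036013
{'time': np.float64(10.8), 'eef_pos': array([ 0.5402, -0.0625,  0.0629]), 'wrist_force': array([-3.6   ,  2.4456, 14.8468]), 'ft_torque': array([0.4735, 0.6752, 0.3955]), 'gripper_force': np.float64(21.8209), 'opening': np.float64(0.0118)}
```

Torque climbs from 0.16 to 0.40 N m with no case movement, so the stop is reached at about 2.0. I'll turn back to the red mark.

Request:
apply_moves:
  rows:
    - [[0,0,0,-2],[0,0,0,-5],[0,0,0,-8],[0,0,0,-11],[0,0,0,-14],[0,0,0,-17],[0,0,0,-20],[0,0,0,-23],[0,0,0,-26],[0,0,0,-29],[0,0,0,-32],[0,0,0,-35],[0,0,0,-38],[0,0,0,-41],[0,0,0,-44],[0,0,0,-46],[0,0,0,-47.5],[0,0,0,-47.5]]

```text
time: 12.6
eef_pos: [0.5403, -0.0624, 0.0628]
orientation: [1.0, 0.002, 0.002, -0.0]
wrist_force: [-3.3, 2.7, 15.4]
opening: 0.0121
gripper_force: 21.6
```

```bash
python3 st.py
python3 - <<'E'
from h import *
w=snapshot("wrist");save(w,"w4")
E
```

```text
(46, array([ 0.49322856, -0.0727651 ])) (49, array([ 0.4934352 , -0.07333787]))
psi 0.00259525952383764 dial est 1.2029047404761624
{'time': np.float64(12.7), 'eef_pos': array([ 0.5403, -0.0624,  0.0628]), 'wrist_force': array([-3.122 ,  3.0257, 14.051 ]), 'ft_torque': array([ 0.5169,  0.709 , -0.1637]), 'gripper_force': np.float64(21.578), 'opening': np.float64(0.012)}
```

View pics/w4.png

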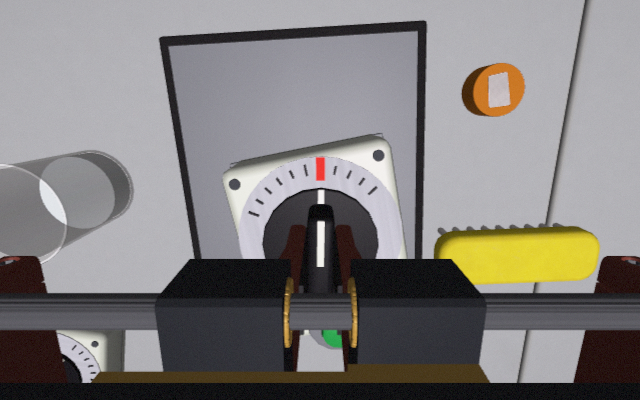

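The white skirt line at (320,197) sits right under the red mark at (320,168). I'll quantify the alignment before releasing.

```bash
cat > ptr.py <<'E'
from h import *
w=snapshot("wrist");im=w["img"];H=cv2.cvtColor(im,cv2.COLOR_RGB2HSV)
def ang(m,z,off):
    ys,xs=np.nonzero(m);p=np.array([onz(w,x+off[0],y+off[1],z)[:2] for x,y in zip(xs,ys)]);return p
u,v=map(int,proj(w,[.54+.0375,-.0632,.051]));o=(u-25,v-20);R=H[o[1]:o[1]+40,o[0]:o[0]+50]
red=ang(cv2.inRange(R,(0,120,120),(8,255,255))|cv2.inRange(R,(172,120,120),(180,255,255)),.051,o).mean(0)
u,v=map(int,proj(w,[.54+.0265,-.0632,.063]));o=(u-12,v-5);R=im[o[1]:o[1]+9,o[0]:o[0]+24].min(2)
wl=ang(((R>150)*255).astype(np.uint8),.063,o)
u,v=map(int,proj(w,[.54+.012,-.0632,.088]));o=(u-12,v-10);R=im[o[1]:o[1]+20,o[0]:o[0]+24].min(2)
bl=ang(((R>150)*255).astype(np.uint8),.088,o);vx,vy,_,_=cv2.fitLine(bl.astype(np.float32),2,0,.01,.01).ravel()
c=np.array([.5398,-.0632]);g=lambda p:np.arctan2(*(p-c)[::-1])
print("red",red,g(red),"skirt line",wl.mean(0),len(wl),g(wl.mean(0)),"bar line dir",np.arctan2(vy*np.sign(vx),abs(vx)),bl.mean(0))
E
python3 ptr.py
```

```text
red [ 0.57769595 -0.06239864] 0.021143154414435556 skirt line [ 0.56731472 -0.06267968] 54 0.018908511671136993 bar line dir -0.036084745 [ 0.55239456 -0.06260556]
```

Pointer and red mark agree within about 0.003 rad. Now I'll open and lift.

Request:
apply_moves:
  rows:
    - [[0,0,-0.0015,0],[0,0,-0.0015,0],[0,0,-0.0015,0],[0,0,-0.0015,0],[0,0,-0.005,0],[0,0,-0.015,0],[0,0,-0.04,0],[0,0,-0.08,0],[0,0,-0.12,0],[0,0,-0.16,0],[0,0,-0.16,0],[0,0,-0.16,0]]
  gripper: 0.3

```text
time: 14.0
eef_pos: [0.5394, -0.0629, 0.2206]
orientation: [1.0, 0.001, 0.001, 0.0]
wrist_force: [0.1, 0.8, 0.2]
opening: 0.0265
gripper_force: 0.0
```

```bash
python3 st.py; python3 ptr.py
python3 - <<'E'
from h import *
w=snapshot("wrist");u,v=map(int,proj(w,[.53,-.063,.06]));save(w,"w5",(u-70,max(0,v-70),u+70,v+70),4);print(u,v)
gm=cv2.inRange(cv2.cvtColor(w["img"],cv2.COLOR_RGB2HSV),(50,110,50),(85,255,255));
u,v=map(int,proj(w,[.4936,-.0725,.066]));ys,xs=np.nonzero(gm[v-20:v+20,u-20:u+20]);print("btn",onz(w,xs.mean()+u-20,ys.mean()+v-20,.066),len(xs))
E
```

```text
(45, array([ 0.49303322, -0.07282755])) (50, array([ 0.49335295, -0.0731535 ]))
psi 0.0024604627759698375 dial est 1.2030395372240301
{'time': np.float64(14.1), 'eef_pos': array([ 0.5384, -0.0628,  0.2177]), 'wrist_force': array([-1.5885,  0.4179, -0.2798]), 'ft_torque': array([0.0072, 0.0162, 0.0359]), 'gripper_force': np.float64(0.0), 'opening': np.float64(0.0264)}
red [ 0.57817106 -0.06227803] 0.024023142165331794 skirt line [ 0.57016121 -0.06211129] 88 0.035843250891819105 bar line dir 0.003088528 [ 0.55285302 -0.06241302]
320 187
btn [ 0.49382702 -0.07200237  0.066     ] 259
```

View pics/w5.png

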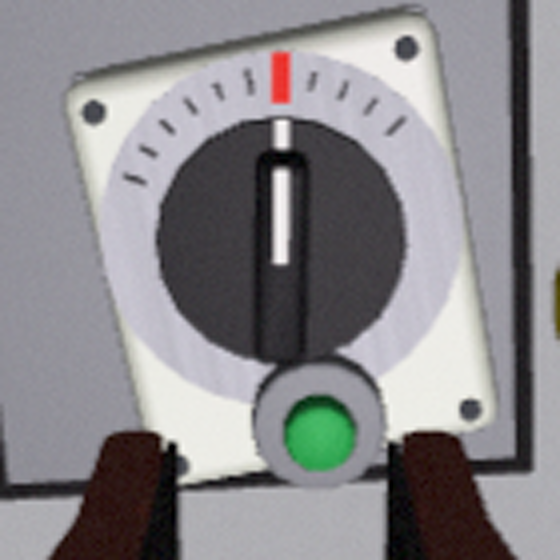

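The pointer sits on the red mark and the case has not moved. Next, the button at (0.494,−0.072) with the fingers shut.

Request:
apply_moves:
  rows:
    - [[-0.045,0.0093,0,0],[-0.045,0.0093,0,0],[-0.045,0.0093,0.04,0],[-0.045,0.0093,0.08,0],[-0.045,0.0093,0.12,0],[-0.045,0.0093,0.135,0],[-0.045,0.0093,0.135,0],[-0.045,0.0093,0.135,0]]
  gripper: 0
  grip_force: 10

```text
time: 15.0
eef_pos: [0.4947, -0.0724, 0.0861]
orientation: [1.0, 0.001, 0.001, 0.0]
wrist_force: [0.2, -0.7, 1.2]
opening: 0.0003
gripper_force: 0.0
```

Request:
apply_moves:
  rows:
    - [[0,0,0.003,0],[0,0,0.006,0],[0,0,0.009,0],[0,0,0.011,0],[0,0,0.011,0]]

```text
time: 15.5
eef_pos: [0.4938, -0.0723, 0.0733]
orientation: [1.0, 0.001, -0.0, -0.0]
wrist_force: [-0.2, -0.1, 0.3]
opening: 0.0004
gripper_force: 0.0
```

Request:
apply_moves:
  rows:
    - [[0,0,0.002,0],[0,0,0.004,0],[0,0,0.006,0],[0,0,0.008,0],[0,0,0.008,0]]

```text
time: 16.0
eef_pos: [0.4942, -0.0724, 0.0671]
orientation: [1.0, 0.001, 0.001, 0.0]
wrist_force: [-3.1, 0.5, 8.5]
opening: 0.0005
gripper_force: 4.2
```

Request:
apply_moves:
  rows:
    - [[0,0,0.001,0],[0,0,0.002,0],[0,0,0.002,0]]

```text
time: 16.3
eef_pos: [0.4943, -0.0724, 0.0668]
orientation: [1.0, 0.001, 0.001, 0.0]
wrist_force: [-8.1, 1.7, 17.2]
opening: 0.0004
gripper_force: 8.4
```

Request:
apply_moves:
  rows:
    - [[0,0,-0.0025,0],[0,0,-0.0025,0]]

```text
time: 16.5
eef_pos: [0.4942, -0.0724, 0.0671]
orientation: [1.0, 0.001, 0.001, 0.0]
wrist_force: [-3.3, 0.9, 9.8]
opening: 0.0005
gripper_force: 5.0
```

```bash
python3 st.py
python3 - <<'E'
from h import *
b=snapshot("side");w=snapshot("wrist")
B=cv2.resize(b["img"][195:275,265:365],(600,480),interpolation=2)
cv2.imwrite("pics/d.png",B[:,:,::-1])
E
```

```text
(5, array([ 0.49109734, -0.06496701])) (4, array([ 0.49304565, -0.08231934]))
psi 0.0024299705181415753 dial est 1.2030700294818584
{'time': np.float64(16.6), 'eef_pos': array([ 0.4942, -0.0724,  0.0671]), 'wrist_force': array([-2.5505,  0.1711,  8.1949]), 'ft_torque': array([ 0.1423,  0.5504, -0.0346]), 'gripper_force': np.float64(4.2506), 'opening': np.float64(0.0004)}
```

View pics/d.png

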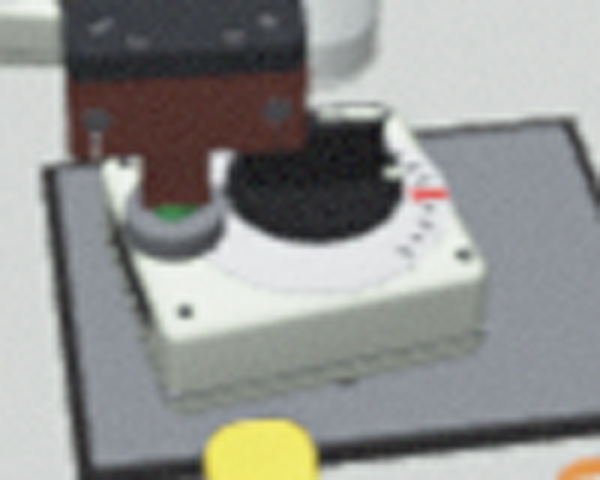

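The side view shows a 20 mm tip over the button (170,205) but the wide finger block overhanging the dial's bar end near (305,150). So the contact is most likely on the bar and not the button. I'll lift, turn the tool about 100° so the wide side lies across the case, and retry.

Request:
apply_moves:
  rows:
    - [[0,0,-0.01,0],[0,0,-0.04,0],[0,0,-0.08,-4],[0,0,-0.08,-12],[0,0,-0.08,-20],[0,0,-0.08,-28],[0,0,-0.08,-36],[0,0,-0.08,-44],[0,0,-0.08,-52],[0,0,-0.08,-60],[0,0,-0.08,-68],[0,0,-0.08,-76],[0,0,-0.08,-84],[0,0,-0.08,-92],[0,0,-0.08,-99],[0,0,-0.08,-101.6],[0,0,-0.08,-101.6],[0,0,-0.08,-101.6]]

```text
time: 18.5
eef_pos: [0.4939, -0.0723, 0.1458]
orientation: [0.632, 0.775, -0.0, -0.0]
wrist_force: [-0.8, -0.2, 0.4]
opening: 0.0005
gripper_force: 0.0
```

```bash
python3 st.py
python3 - <<'E'
from h import *
w=snapshot("wrist");im=w["img"];H=cv2.cvtColor(im,cv2.COLOR_RGB2HSV)
for n,p in(("dial",(.54,-.0632,.063)),("red",(.5775,-.0624,.051)),("ptr",(.5665,-.0629,.063)),("btn",(.4938,-.0722,.066))):print(n,proj(w,p))
m=cv2.inRange(H,(0,120,120),(8,255,255))|cv2.inRange(H,(172,120,120),(180,255,255))
u,v=map(int,proj(w,(.5775,-.0624,.051)));m=m[max(v-15,0):v+15,max(u-15,0):u+15];ys,xs=np.nonzero(m);r=onz(w,xs.mean()+max(u-15,0),ys.mean()+max(v-15,0),.051);print("red",r)
u,v=map(int,proj(w,(.5665,-.0632,.063)));R=im[v-9:v+9,u-9:u+9].min(2)
u,v=map(int,proj(w,(.553,-.0632,.088)));R=im[v-14:v+14,u-14:u+14].min(2)
ys,xs=np.nonzero(R>150);bl=np.array([onz(w,x+u-14,y+v-14,.088)[:2] for x,y in zip(xs,ys)],np.float32);l=cv2.fitLine(bl,2,0,.01,.01).ravel();print("bar dir",l[1]/l[0],l[2:],len(bl))
E
```

```text
(45, array([ 0.49303322, -0.07282755])) (48, array([ 0.49360051, -0.07285084]))
psi 1.7746588529259857 dial est -0.5691588529259857
{'time': np.float64(18.6), 'eef_pos': array([ 0.494 , -0.0723,  0.1459]), 'wrist_force': array([ 0.2054, -0.2463,  0.5712]), 'ft_torque': array([-0.0155, -0.0896,  0.0276]), 'gripper_force': np.float64(0.0), 'opening': np.float64(0.0002)}
dial (np.float64(383.1514835229922), np.float64(201.18094373869528))
red (np.float64(427.0058434694081), np.float64(205.3362115965701))
ptr (np.float64(417.53834936984964), np.float64(207.7198845755259))
btn (np.float64(320.00217787219225), np.float64(201.54354695907207))
red [ 0.57888705 -0.06251225  0.051     ]
bar dir -0.39180812 [ 0.5549804 -0.0648781] 195
```

Run:
```python
from h import *
w=snapshot("wrist");im=w["img"]
save(w,"w6",(270,140,470,260),4)
g=im.min(2);print(g[185:235:2,385:440:2])
```

```text
[[ 34  42  39  40  38  40  33  34  37  41  39  36  36  36  31  38  36  32
  137 219 218 218 208 204 212 217 205 142]
 [ 36  38  41  35  36  36  33  38  34  34  36  37  35  31  42  37  35  35
   82 216 216 135  60  86 193 214 205 143]
 [ 41  36  39  35  37  35  36  34  34  35  36  33  37  31  35  38  34  34
   47 214 214 213 217 212 212 213 208 144]
 [ 39  37  38  40  37  38  37  40  38  36  33  34  36  33  28  41  31  34
   31 209 217 213 216 214 213 213 211 144]
 [ 28  33  38  37  37  37  40  36  36  33  40  35  38  35  37  34  36  31
   32 162 213 215 215 214 213 212 212 142]
 [  4  16   6  18  13  30  36  40  32  34  36  34  35  36  35  37  36  37
   36 139 210 197 200 198 200 212 212 140]
 [  5  12  11  11   2   8   3   9  21  22  34  32  31  33  33  31  36  34
   34 138 195 108 110 113 125 210 205 141]
 [ 19  19   9   5  18  12   7  14   0   5  12   5  11   5  30  36  33  37
   33 146 209 209 210 208 212 208 191 143]
 [ 24  23  13  12   6  12   9  13  10   9   4  17   8  13   6  26  34  31
   34 175 208 213 212 210 212 208 185 146]
 [ 34  31  29  23  26  29  26  19  18   7  13  
[... 1125 characters left out ...]
 36  34  36  34  33  32  32  38  33  37  37  30  28  45 151 170 217  98
  118 216 216 218 233 219 192 126 140 143]
 [ 34  34  37  35  38  37  32  33  38  32  35  30  44 169 210 209 209 206
  186 207 208 230 232 219 192 144 140 139]
 [ 31  37  37  39  37  32  37  34  36  35  31  37 169 149 201 207 208 206
  206 206 223 235 232 215 186 140 139 143]
 [ 36  34  33  30  37  28  38  35  35  30  85 172 212 152 129 211 210 212
  211 224 236 235 231 212 173 139 141 141]
 [ 36  37  34  40  28  29  27  33  73 157 214 213 213 212 122 172 212 208
  224 235 233 233 231 211 168 140 142 140]
 [ 37  35  34  34  37  35  47 116 216 117 182 215 215 213 213 214 213 223
  234 233 234 233 230 207 163 140 142 143]]
```

View pics/w6.png

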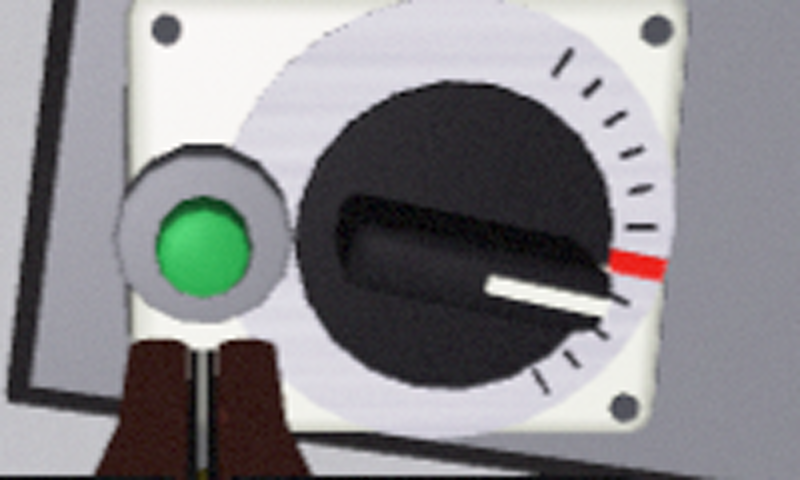

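The pointer slope of 0.195 rad from the case axis puts the dial at 1.195, right at the red mark (640,265), undisturbed. The button is clear at (203,248). Next I'll press it with the narrow side toward the dial.

Request:
apply_moves:
  rows:
    - [[0,-0.003,0.03,0],[0,-0.003,0.055,0],[0,-0.003,0.07,0],[0,-0.003,0.073,0],[0,-0.003,0.073,0],[0,-0.003,0.073,0]]

```text
time: 19.3
eef_pos: [0.4918, -0.0731, 0.0744]
orientation: [0.631, 0.776, 0.0, 0.001]
wrist_force: [0.3, 0.8, -0.5]
opening: 0.0006
gripper_force: 0.0
```

Request:
apply_moves:
  rows:
    - [[0,0,0.002,0],[0,0,0.004,0],[0,0,0.004,0]]

```text
time: 19.6
eef_pos: [0.4917, -0.0731, 0.0697]
orientation: [0.631, 0.776, 0.0, 0.001]
wrist_force: [1.3, -0.7, 1.5]
opening: 0.0003
gripper_force: 0.9
```

Request:
apply_moves:
  rows:
    - [[0,0,0.001,0],[0,0,0.002,0],[0,0,0.002,0]]

```text
time: 19.9
eef_pos: [0.4914, -0.073, 0.0673]
orientation: [0.631, 0.776, 0.0, 0.0]
wrist_force: [1.3, 0.1, 3.8]
opening: 0.0004
gripper_force: 1.4
```

Request:
apply_moves:
  rows:
    - [[0,0,0.001,0],[0,0,0.001,0]]

```text
time: 20.1
eef_pos: [0.4916, -0.0731, 0.0671]
orientation: [0.631, 0.776, 0.0, 0.001]
wrist_force: [1.5, -0.5, 5.4]
opening: 0.0005
gripper_force: 3.0
```

The button travels from about 0.072 and bottoms at 0.067 with 5.4 N, so it is fully down. I'll let go and retreat.

Request:
apply_moves:
  rows:
    - [[0,0,0.0003,0],[0,0,0.0003,0],[0,0,-0.005,0],[0,0,-0.02,0],[0,0,-0.06,0],[0,0,-0.11,0],[0,0,-0.15,0],[0,0,-0.15,0],[0,0,-0.15,0],[0,0,-0.15,0]]

```text
time: 21.1
eef_pos: [0.4903, -0.0728, 0.2143]
orientation: [0.631, 0.776, -0.001, -0.001]
wrist_force: [-0.3, -0.0, -0.6]
opening: 0.001
gripper_force: 0.0
```

```bash
python3 st.py
python3 - <<'E'
from h import *
w=snapshot("wrist");g=w["img"].min(2)
u,v=map(int,proj(w,(.5535,-.0632,.088)));m=np.zeros_like(g);cv2.circle(m,(u,v),9,255,-1)
ys,xs=np.nonzero((g>150)&(m>0));bl=np.array([onz(w,x,y,.088)[:2] for x,y in zip(xs,ys)],np.float32);l=cv2.fitLine(bl,2,0,.01,.01).ravel();d=np.arctan(l[1]/l[0]);print("bar dir",d,"dial",1.2055-d,len(bl),l[2:])
E
```

```text
(45, array([ 0.49303322, -0.07282755])) (48, array([ 0.49360051, -0.07285084]))
psi 1.7757119333227003 dial est -0.5702119333227003
{'time': np.float64(21.2), 'eef_pos': array([ 0.4902, -0.0728,  0.2139]), 'wrist_force': array([ 0.3724,  0.5204, -0.0083]), 'ft_torque': array([-0.0117, -0.0965, -0.0288]), 'gripper_force': np.float64(0.0), 'opening': np.float64(0.0004)}
bar dir -0.010582907 dial 1.2160829 61 [ 0.55335087 -0.06262477]
```

The dial reads about 1.2, the case has not moved, the button has sprung back and the arm is clear.

```bash
python3 -c "
from station import hand_in
print(hand_in())"
```

```text
the job is handed in; nothing more can be done
None
```

The job is handed in: the dial was wound to its stop, set back to the red mark (last measured 1.20–1.22), then the start button was pressed fully and released. I bore down on the dial with 12–16 N and the case did not visibly move. One deviation: the button was most likely pressed fully twice, because I misread the first press (peak 17 N) as touching the dial bar.

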